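Load two press pallets with their part stacks

ROBOT

A 7-joint arm with a two-finger parallel gripper is mounted at the origin on the work surface. World frame = base frame: x ahead of the robot, y to its left, z up, the work surface at z = 0. Lengths are in m, angles in rad, forces in N, time in s.
With the tool pointing down it reaches from about 0.425 to 0.95 m from the base axis. Payload 4.7 kg.
Tool frame: the origin (TCP) lies on the centre line of the jaws, within the pads' length; the fingertips stand robot.nose_length ahead of it and the grasp point (between the pads) lies 8 mm behind it (robot.nose_length is the distance from the TCP to the fingertips, in m); z points along the fingers, x is the direction in which the jaws open and shut, and the axes are right-handed (so a half turn about z gives the same grasp; the last joint's range is limited). The gripper opens to 85 mm and grips with 20 to 120 N. Pads are 22 mm wide; open, the fingers measure 114 mm over their backs; the gripper's body (76 mm by 85 mm) begins 54 mm behind the grasp point. The pads swing forward as they close: fully open they stand 13 mm farther back than shut.
Start: joints at [-1.234, 0.469, -0.049, 1.532, 0.024, 1.141, -0.082], TCP at [0.241, 0.63, 0.242] pointing down, gripper open.
Joint ranges: [-2.59, 2.59], [-0.33, 1.99], [-1.39, 1.29], [0.1, 2.45], [-1.04, 4.18], [0.21, 1.99], [-2.66, 2.66]. Speed limits (rad/s): [2.57, 2.57, 3.14, 3.14, 3.14, 3.14, 3.14].

INTERFACE

Orientations are given as [roll, pitch, yaw] about the fixed x, y, z axes, in that order (R = Rz(yaw) Ry(pitch) Rx(roll)).
In Python, from plant import robot gives the robot as it stands. Calls block until the motion is done:
- robot.goto(position, orientation): joint-space move of the TCP to a pose.
- robot.move_straight(position, vel=0.15, attitude=None, contact_N=None): straight line of the TCP; attitude=None keeps the orientation; vel is the mean speed in m/s. With contact_N (N) it stops when the force on the tool has changed by that much, and returns True; else False.
- robot.move_joints(angles): joint-space move.
- robot.grip(opening, strength=None): opening from 0.0 (shut) to 1.0 (fully open); strength is the grip in N (None keeps the last); returns when the fingers have stopped.
- robot.sleep(seconds).
- robot.inverse_kinematics(position, orientation): joint angles nearest the present ones, or None.
- robot.sense(): the state.
- robot.grab_frame(name): name is "scene" or "top" or "wrist"; returns a dict with "image" (400x640x3 uint8, red, green, blue), "range_z" (400x640 float32, m along the optical axis (not along the pixel's ray), 0 where there is no reading), "fx", "fy", "cx", "cy" (pixels), "R" (3x3) and "t" (3): a world point X has camera coordinates R X + t. Camera axes: x right, y down, z forward; pixel columns grow to the right and rows downward; lengths in m; the calibration is good to about 2 mm. A picture is of the moment at which its call begins.
A pose or a line that the arm cannot do raises robot.IKError and nothing moves.
- robot.close_job(): hands the job in, once; it reports no verdict.
The state is a dict: "t": time; "joint_pos": joint angles; "joint_velocities": joint speeds; "effort": joint torques, N m; "tcp_pos": TCP position; "tcp_rot": TCP orientation; "wrist_force": force on the tool from outside, world axes, zero at the start; "torque": the same for the moment, N m; "opening": opening from 0.0 (shut) to 1.0 (fully open).
Only numpy, scipy, OpenCV 4.12 (cv2) and the standard library are available. Lean on these libraries where they do the work, as an engineer would, in place of code of your own. Each camera call takes 0.05 s, during which the arm holds its last target.

TASK

Load the two press pallets for the next cycle. Over the pin of the round pallet stack, from the bottom up, the flanged hub (flange down), the gear wheel and the spacer sleeve; over the pin of the square pallet put the hexagonal nut and then the cap on top of it. Every part must sit flat and fully down on what is below it, let go of and at rest, and the blue bin, the wrench and the jar must stay where they are.

Things in the scene. Friction and masses are not known exactly. Their poses are not given: they have to be found in the camera images.
- flanged_hub: Flanged hub, aluminium: a square flange 60 x 60 x 8 mm (four small dark screw spots at its corners) with a round boss of 36 mm diameter standing on it, 34 mm high in all; a 24 mm hole goes right through from top to bottom. Free, lies flange down on the black foam mat (6 mm thick, fixed), about 150 g. Origin: centre of its underside; z up along the hole, x and y square to the flange sides. Easy to grip across the boss.
- gear: Gear wheel, steel: flat toothed disc, 60 mm over the teeth, 16 mm thick, with a round 24 mm through hole. Free, lies flat on the black foam mat (6 mm thick, fixed, its top 6 mm above the bench), about 200 g. Origin: centre of its underside; z up along the hole.
- sleeve: Spacer sleeve, steel: plain upright tube, 34 mm outside diameter, 40 mm high, 24 mm through hole. Free, stands on the black foam mat (6 mm thick, fixed, its top 6 mm above the bench), about 120 g. Origin: centre of its underside; z up along the hole.
- hex_nut: Hexagonal nut, steel: 46 mm across flats (53 mm over corners), 24 mm thick, with a hexagonal through hole 24 mm across flats. Free, lies flat on the black foam mat (6 mm thick, fixed, its top 6 mm above the bench), about 160 g. Origin: centre of its underside; z up along the hole; x is square to one pair of flats, further flats every 60 degrees.
- cap: Cap, aluminium: solid-looking round knob, 44 mm diameter and 32 mm high, with a bevelled top without a hole (side straight up to 26 mm) and, hidden in its underside, a blind hole of 24 mm diameter and 14 mm depth. Free, stands hole down on the black foam mat (6 mm thick, fixed, its top 6 mm above the bench), about 100 g. Origin: centre of its underside; z up.
- round_pallet: Round press pallet, aluminium, fixed to the bench: disc of 100 mm diameter, 15 mm thick, with an upright steel guide pin of 14 mm diameter in its centre; the pin has a tapered tip and ends 80 mm above the bench (65 mm above the disc). Origin: centre of the underside, at bench height, on the pin axis; z up.
- square_pallet: Square press pallet, aluminium, fixed to the bench: plate 90 x 90 mm, 15 mm thick, with an upright steel guide pin of 14 mm diameter in its centre; the pin has a tapered tip and ends 50 mm above the bench (35 mm above the plate). Origin: centre of the underside, at bench height, on the pin axis; x and y square to its sides, z up.
- parts_bin: Bystander, leave alone: empty open blue plastic bin, 90 x 130 x 50 mm, on the bench beyond the mat. Origin: centre of its underside.
- wrench: Bystander, leave alone: steel wrench about 170 mm long lying on the bench beyond the mat. Origin: at the middle of its length, on the bench.
- jar: Bystander, leave alone: closed white jar with black cap, 56 mm diameter, 75 mm high, on the bench beyond the mat. Origin: centre of its underside.
There are look-alikes about, which are no part of the job. What is shaped like the gear but green is not meant. What is shaped like the hex_nut but orange is not meant.

How it is judged:
At the end, for the whole second after the job is handed in: Undersides above the pallet underside: round pallet hub 15, gear 49, sleeve 65 mm; square pallet nut 15, cap 39 mm; each within 4 mm, its axis within 10 mm of the pin, upright (z up) within 0.08 rad, released and at rest (horizontal distance between each of flanged_hub, gear, sleeve and round_pallet below 0.01 m and z of flanged_hub in the frame of round_pallet between 0.011 and 0.019 m and angle between each of flanged_hub, gear, sleeve, hex_nut, cap's own z axis and vertical below 0.08 rad and linear speed of each of flanged_hub, gear, sleeve, hex_nut, cap below 0.02 m/s and angular speed of each of flanged_hub, gear, sleeve, hex_nut, cap below 0.2 rad/s and z of gear in the frame of round_pallet between 0.045 and 0.053 m and z of sleeve in the frame of round_pallet between 0.061 and 0.069 m and horizontal distance between each of hex_nut, cap and square_pallet below 0.01 m and z of hex_nut in the frame of square_pallet between 0.011 and 0.019 m and z of cap in the frame of square_pallet between 0.035 and 0.043 m); the robot touches nothing.
It fails at once if the blue bin is pushed more than 25 mm from its place (distance of parts_bin from where it was at the start of the episode above 0.025 m).
It fails at once if the wrench is pushed more than 25 mm from its place (distance of wrench from where it was at the start of the episode above 0.025 m).
It fails at once if the jar is pushed more than 25 mm from its place (distance of jar from where it was at the start of the episode above 0.025 m).
It also fails if it takes over 109 s, if anything falls off the work surface, if the arm or the gripper's body presses on something with over 40 N, if the wrist force passes 120 N, or if a joint passes its speed limit or range.

## Working session

There is one attempt and no reset: what is moved stays moved. The work goes in short steps, each a Python script; the robot and the scene stay as the last script left them, time stands still between calls to the robot, and variables do not carry over. Pictures are saved under pics/ and viewed, and the job is handed in when it is done.

```bash
ls; mkdir -p pics
python3 - <<'E'
from plant import robot
import cv2,numpy as np
s=robot.sense();print(s['t'],s['tcp_pos'],s['tcp_rot'],s['opening'],robot.nose_length)
for n in("scene","top"):
    f=robot.grab_frame(n);cv2.imwrite(f"pics/{n}0.png",f["image"][:,:,::-1])
    np.savez(f"{n}0.npz",**f)
    R,t=f["R"],f["t"];print(n,f["fx"],f["fy"],f["cx"],f["cy"],(-R.T@t).round(3),R.round(3).tolist())
E
```

```text
pics
0.0 [0.24122157 0.62982005 0.24123049] [3.14148682e+00 1.98510039e-03 1.20504053e+00] 0.9984339639239179 0.011
scene 474.59037934875556 474.59037934875556 318.25889813610274 195.4832370704585 [1.36  0.034 0.745] [[-0.048, 0.999, -0.003], [0.672, 0.03, -0.74], [-0.739, -0.038, -0.673]]
top 418.30074405915514 418.30074405915514 318.9251302288293 204.0919284244669 [ 0.48  -0.005  1.09 ] [[-0.02, -1.0, -0.021], [-0.995, 0.022, -0.098], [0.098, 0.019, -0.995]]
```

View pics/scene0.png

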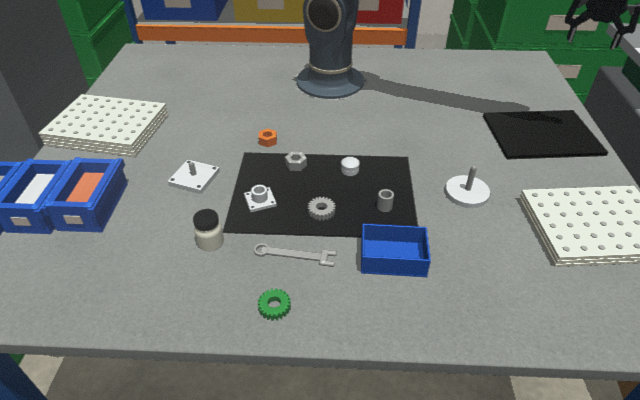

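View pics/top0.png

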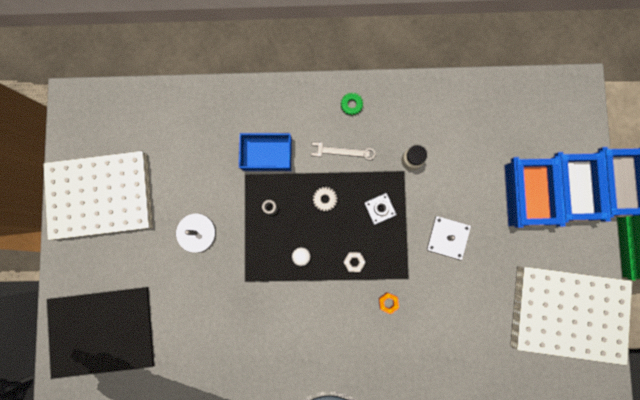

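```bash
cat > h.py <<'E'
import numpy as np,cv2
def world(f):
    z=f["range_z"].astype(float);h,w=z.shape
    u,v=np.meshgrid(np.arange(w),np.arange(h))
    c=np.stack([(u-f["cx"])/f["fx"]*z,(v-f["cy"])/f["fy"]*z,z],-1)
    return (c-f["t"])@f["R"]
def ray(f,uv,z):
    d=np.array([(uv[0]-f["cx"])/f["fx"],(uv[1]-f["cy"])/f["fy"],1.])@f["R"]
    o=-f["R"].T@f["t"];return o+d*(z-o[2])/d[2]
E
python3 - <<'E'
from h import *
im=cv2.imread('pics/top0.png')
cv2.imwrite('pics/crop0.png',cv2.resize(im[160:320,170:480],None,fx=2.58,fy=2.58,interpolation=cv2.INTER_CUBIC))
f=dict(np.load('top0.npz'));W=world(f)
print('valid',(f['range_z']>0).mean())
m=((W[...,2]>0.012)&(f['range_z']>0)).astype(np.uint8);m[:150]=0;m[320:]=0;m[:,:170]=0;m[:,480:]=0
n,l,st,c=cv2.connectedComponentsWithStats(m)
for i in range(1,n):
    if st[i,4]<30:continue
    P=W[l==i];zt=np.percentile(P[:,2],[10,50,90,100])
    print(i,st[i].tolist(),c[i].round(1),P.mean(0).round(4),zt.round(4))
print('bench',np.median(W[300:310,250:300,2]),'mat',np.median(W[225:235,280:330,2]))
E
```

```text
valid 0.99593359375
1 [238, 150, 53, 22, 336] [262.8 164.6] [0.6881 0.156  0.0388] [0.0192 0.0448 0.052  0.056 ]
5 [401, 150, 26, 21, 435] [413.2 158.9] [ 0.6885 -0.2221  0.0629] [0.0302 0.0743 0.0782 0.0814]
47 [312, 188, 24, 24, 340] [324.1 199.1] [0.5976 0.0012 0.0229] [0.0204 0.023  0.0259 0.0289]
56 [365, 194, 30, 30, 478] [379.4 208.7] [ 0.5701 -0.1396  0.0211] [0.0135 0.0162 0.0409 0.0473]
65 [262, 201, 15, 14, 118] [268.9 207.2] [0.5783 0.1408 0.0397] [0.0195 0.045  0.049  0.0511]
87 [176, 214, 39, 39, 1157] [194.8 233. ] [0.518  0.3354 0.0186] [0.0137 0.0162 0.0193 0.0822]
89 [427, 217, 43, 43, 1250] [448.1 237.9] [ 0.4922 -0.3114  0.0174] [0.0142 0.0166 0.0192 0.0519]
124 [292, 248, 18, 18, 246] [300.3 256.6] [0.4529 0.0636 0.0371] [0.0334 0.0379 0.0412 0.0447]
131 [343, 253, 22, 19, 233] [353.6 261.9] [ 0.4368 -0.0693  0.0307] [0.0282 0.0312 0.0337 0.0364]
167 [379, 293, 20, 22, 248] [388.2 303.4] [ 0.3326 -0.1531  0.0245] [0.0211 0.0252 0.0275 0.0308]
bench 0.0010389179740415465 mat 0.0073593083623533315
```

View pics/crop0.png

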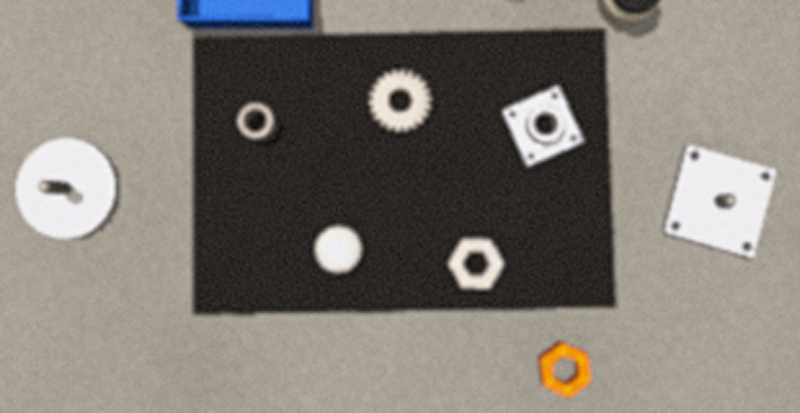

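Run:
```python
from h import *
f=dict(np.load('top0.npz'));im=cv2.cvtColor(cv2.imread('pics/top0.png'),cv2.COLOR_BGR2GRAY)
items=dict(gear=((324,199),.022,90),hub=((380,209),.014,110),sleeve=((269,207),.046,80),cap=((301,256),.032,90),nut=((354,262),.030,90),
 rp=((195,233),.015,185),sp=((449,238),.015,185))
for k,(c,z,th) in items.items():
    r=30; sub=cv2.resize(im[c[1]-r:c[1]+r,c[0]-r:c[0]+r],None,fx=4,fy=4,interpolation=cv2.INTER_LINEAR)
    _,b=cv2.threshold(sub,th,255,0)
    n,l,st,ce=cv2.connectedComponentsWithStats(b)
    i=l[110:131,110:131]; 
    ids=[j for j in range(1,n)]; j=max(ids,key=lambda j:st[j,4]-3*np.hypot(*(ce[j]-120))**2)
    cs,_=cv2.findContours((l==j).astype(np.uint8),cv2.RETR_EXTERNAL,cv2.CHAIN_APPROX_NONE)
    h=cv2.convexHull(max(cs,key=cv2.contourArea))[:,0]
    px=(h+0.5)/4-0.5+np.array([c[0]-r,c[1]-r])
    P=np.array([ray(f,p,z) for p in px])[:,:2]
    q=(P*10000).astype(np.float32)
    (cc,rad)=cv2.minEnclosingCircle(q);e=cv2.minAreaRect(q)
    M=cv2.moments(q.reshape(-1,1,2));print(k,'circ',np.round(np.array(cc)/1e4,4),'d',round(rad/5,1),'mm rect',np.round(np.array(e[0])/1e4,4),np.round(np.array(e[1])/10,1),round(e[2],1),'mom',round(M['m10']/M['m00']/1e4,4),round(M['m01']/M['m00']/1e4,4))
```

```text
gear circ [0.5996 0.    ] d 64.1 mm rect [ 5.994e-01 -2.000e-04] [62.9 62.6] 88.8 mom 0.5994 -0.0001
hub circ [ 0.5719 -0.1416] d 86.5 mm rect [ 0.5718 -0.142 ] [64.6 64.9] 22.5 mom 0.5718 -0.1419
sleeve circ [0.58   0.1408] d 38.3 mm rect [0.5799 0.1411] [37.3 36.6] 88.8 mom 0.5799 0.1409
cap circ [0.454  0.0634] d 48.4 mm rect [0.4538 0.0633] [47.4 47.5] 12.8 mom 0.4539 0.0633
nut circ [ 0.4374 -0.0704] d 56.1 mm rect [ 0.4376 -0.0705] [55.7 51. ] 88.9 mom 0.4375 -0.0706
rp circ [0.5198 0.3374] d 102.2 mm rect [0.5193 0.3376] [100.3 100.5] 44.6 mom 0.5196 0.3372
sp circ [ 0.4935 -0.3146] d 125.1 mm rect [ 0.4937 -0.3146] [91.8 91.6] 72.6 mom 0.4937 -0.3146
```

```bash
cat >> h.py <<'E'
from plant import robot
DN=lambda yaw:[np.pi,0,yaw]
def go(x,y,z,yaw):
    best=None;q0=np.array(robot.sense()["joint_pos"])
    for k in(0,np.pi,-np.pi):
        q=robot.inverse_kinematics([x,y,z],DN(yaw+k))
        if q is None: continue
        d=np.abs(np.array(q)-q0).max()
        if best is None or d<best[0]: best=(d,yaw+k)
    robot.goto([x,y,z],DN(best[1]));return best[1]
def st(tag=''):
    s=robot.sense();print(tag,'t',round(s['t'],2),'tcp',np.round(s['tcp_pos'],4),'F',np.round(s['wrist_force'],1),'op',round(s['opening'],3))
def snap(n,name):
    f=robot.grab_frame(n);cv2.imwrite(f"pics/{name}.png",f["image"][:,:,::-1]);np.savez(f"{name}.npz",**f);return f
E
python3 - <<'E'
from h import *
print(go(.572,-.1418,.2,np.arctan2(-.1418,.572)));st()
f=snap('wrist','w_hub');R,t=f["R"],f["t"];print(f['fx'],f['cx'],f['cy'],(-R.T@t).round(3),R.round(2).tolist())
c=R@np.array([.572,-.142,.040])+t;print('hub expected px',c[:2]/c[2]*f['fx']+[f['cx'],f['cy']])
E
```

```text
-0.243003194464408
 t 3.05 tcp [ 0.5724 -0.1407  0.1999] F [ 0.2 -0.5  0. ] op 0.998
346.54963069664655 320.94060113770354 198.80440975502287 [ 0.588 -0.072  0.332] [[0.97, -0.24, -0.0], [-0.23, -0.93, 0.27], [-0.07, -0.27, -0.96]]
hub expected px [322.55245516 185.79610109]
```

View pics/w_hub.png

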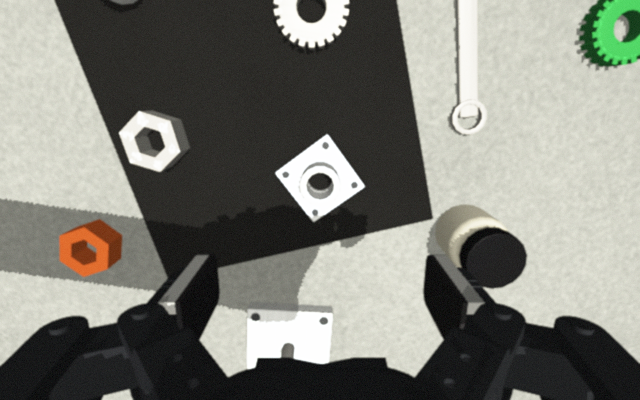

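```bash
cat >> h.py <<'E'
def pick(x,y,z,yaw,strength=50,up=.2,hi=.12):
    go(x,y,hi,yaw);st('above')
    hit=robot.move_straight([x,y,z],vel=.12,contact_N=12);st(f'down hit={hit}')
    if hit:
        p=robot.sense()['tcp_pos'];robot.move_straight([x,y,p[2]+.002],vel=.03)
    robot.grip(0.0,strength);st('grip')
    p=robot.sense()['tcp_pos'];robot.move_straight([p[0],p[1],up],vel=.2);st('up')
    return p
E
python3 - <<'E'
from h import *
pick(.572,-.1418,.028,np.arctan2(-.1418,.572))
az=np.arctan2(.3373,.5196)
print(go(.5196,.3373,.2,az));st()
snap('scene','s1');snap('wrist','w1');snap('top','t1')
E
```

```text
above t 3.52 tcp [ 0.572  -0.1419  0.12  ] F [-0.   0.2  0.2] op 1.002
down hit=False t 4.43 tcp [ 0.5727 -0.1422  0.0288] F [0.1 0.4 0.9] op 0.997
grip t 4.96 tcp [ 0.5724 -0.1418  0.0287] F [-0.8  0.5  5.9] op 0.401
up t 5.97 tcp [ 0.5714 -0.1413  0.1987] F [ 0.1  0.5 -1.3] op 0.402
0.5757796965665442
 t 7.72 tcp [0.5206 0.3353 0.2002] F [-0.8 -0.8 -1.3] op 0.404
```

View pics/s1.png

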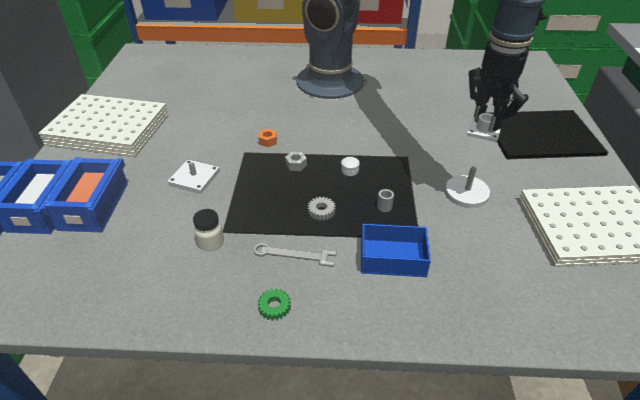

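View pics/w1.png

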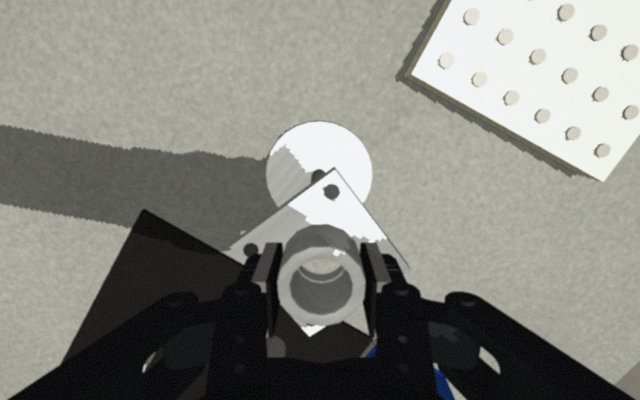

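Run:
```python
from h import *
f=dict(np.load('top0.npz'));g=dict(np.load('scene0.npz'))
for F,ttl,c in((f,'top',(195,233)),(f,'topsq',(449,238)),(g,'sc',(470,185)),(g,'scsq',(195,175))):
    im=F['image'][c[1]-30:c[1]+30,c[0]-30:c[0]+30][:,:,::-1]
    cv2.imwrite(f'pics/pin_{ttl}.png',cv2.resize(im,None,fx=5,fy=5,interpolation=cv2.INTER_CUBIC))
a=[cv2.imread(f'pics/pin_{k}.png') for k in('top','topsq','sc','scsq')]
cv2.imwrite('pics/pins.png',np.vstack([np.hstack(a[:2]),np.hstack(a[2:])]))
for X in([.5196,.3373,.08],[.4937,-.3146,.05]):
    for F in(f,g):
        c=F['R']@np.array(X)+F['t'];print(X,(c[:2]/c[2]*F['fx']+[F['cx'],F['cy']]).round(1))
```

```text
[0.5196, 0.3373, 0.08] [186.1 231.6]
[0.5196, 0.3373, 0.08] [473.6 166.8]
[0.4937, -0.3146, 0.05] [453.1 237. ]
[0.4937, -0.3146, 0.05] [189.6 162.2]
```

View pics/pins.png

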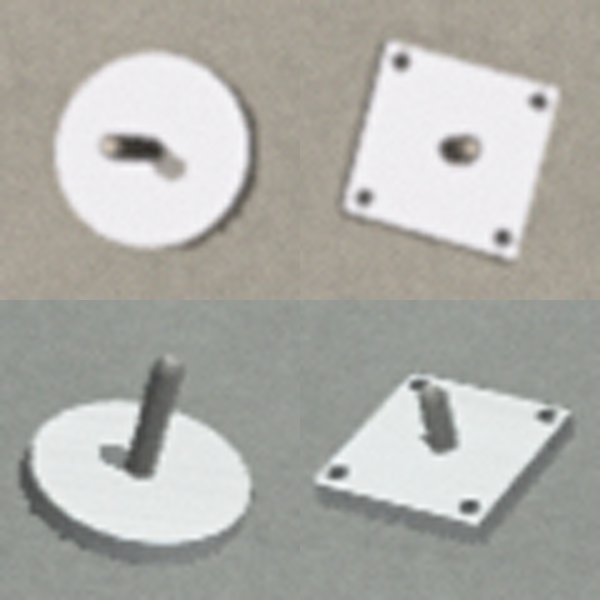

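```bash
cat >> h.py <<'E'
def place(x,y,zfin,yaw,zpre,up=.2,rel=1.0):
    """zfin: TCP height expected when the part is seated"""
    yaw=go(x,y,zpre,yaw);robot.sleep(.3);robot.move_straight([x,y,zpre],vel=.05);st('pre')
    h1=robot.move_straight([x,y,zfin+.012],vel=.08,contact_N=10);st(f'A hit={h1}')
    if h1: return False
    h=robot.move_straight([x,y,zfin-.004],vel=.03,contact_N=10);st(f'seat hit={h} want {zfin:.4f}')
    p=robot.sense()['tcp_pos']
    if abs(p[2]-zfin)>.004: return False
    robot.grip(rel);st('rel')
    robot.move_straight([x,y,up],vel=.2);st('up');return True
E
python3 - <<'E'
from h import *
print(place(.5196,.3373,.0378,np.arctan2(.3373,.5196),.125))
snap('wrist','w2')
E
```

```text
pre t 8.82 tcp [0.5196 0.3374 0.1253] F [ 0.7 -1.1 -1.4] op 0.403
A hit=False t 9.92 tcp [0.5201 0.3375 0.0504] F [-0.6 -0.2 -1.6] op 0.401
seat hit=True want 0.0378 t 10.37 tcp [0.5197 0.3375 0.0377] F [-0.6 -1.   4.9] op 0.401
rel t 10.93 tcp [0.5189 0.3371 0.0368] F [-0.  -0.3 -0.6] op 1.003
up t 11.89 tcp [0.5187 0.337  0.1988] F [-0.2  0.3 -0.3] op 1.0
True
```

View pics/w2.png

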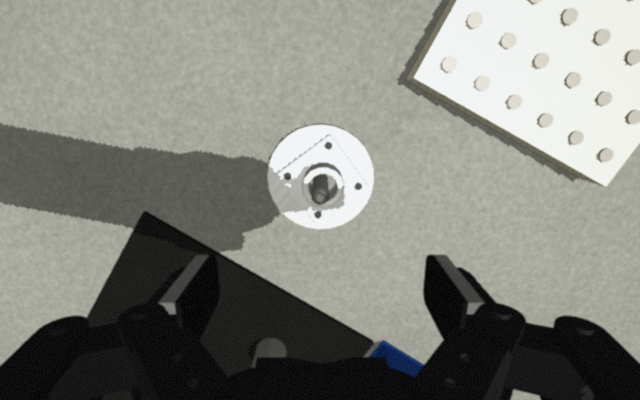

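Run:
```python
from h import *
go(.5994,0,.2,0)
p=pick(.5994,-.0001,.013,0,50)
snap('wrist','w3');snap('scene','s3')
```

```text
above t 13.67 tcp [0.5995 0.001  0.1199] F [ 0.6  0.5 -0.4] op 1.003
down hit=False t 14.71 tcp [ 6.001e-01 -3.000e-04  1.380e-02] F [-0.1 -0.5 -0.2] op 0.999
grip t 15.08 tcp [ 0.5999 -0.      0.0142] F [-1.1  1.   5.7] op 0.678
up t 16.17 tcp [5.989e-01 3.000e-04 1.987e-01] F [-0.2 -0.3 -1.9] op 0.678
```

View pics/w3.png

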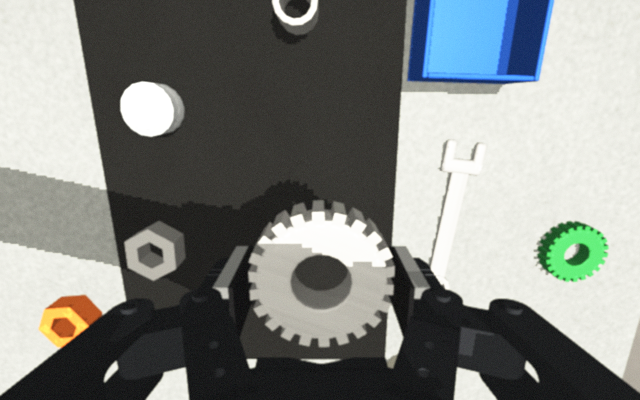

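View pics/s3.png

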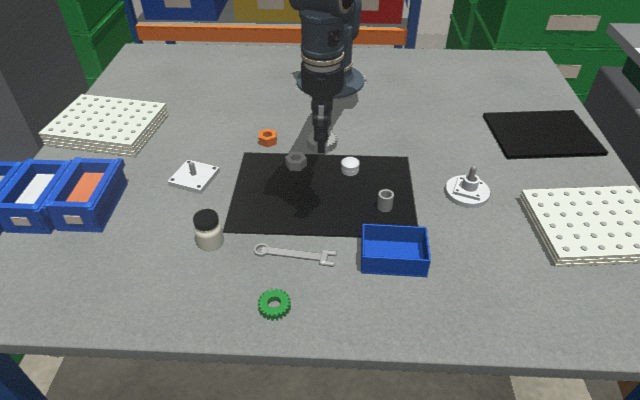

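Run:
```python
from h import *
az=np.arctan2(.3373,.5196)
go(.5196,.3373,.2,az)
ok=place(.5196,.3373,.0574,az,.12);print(ok)
if ok:
    snap('wrist','w4')
    go(.58,.141,.2,np.arctan2(.141,.58))
    # sleeve base z=.006, height 40: grip near the upper half
    pick(.58,.141,.030,np.arctan2(.141,.58),50)
    snap('wrist','w5')
```

```text
pre t 18.54 tcp [0.5196 0.3375 0.1203] F [-1.  -1.1 -2.4] op 0.676
A hit=False t 19.32 tcp [0.52   0.3373 0.0695] F [ 0.3 -0.8 -1.6] op 0.677
seat hit=True want 0.0574 t 19.77 tcp [0.5197 0.3375 0.0572] F [-0.9 -0.   4.9] op 0.679
rel t 20.17 tcp [0.5187 0.3371 0.0561] F [-0.2 -0.5 -0.8] op 1.005
up t 21.03 tcp [0.5187 0.3371 0.1988] F [-1.5  0.1 -0.4] op 0.997
True
above t 22.33 tcp [0.5797 0.1429 0.1197] F [0.7 0.7 0.6] op 1.002
down hit=False t 23.23 tcp [0.5807 0.1409 0.0308] F [ 0.6 -0.4  0. ] op 1.0
grip t 23.77 tcp [0.5803 0.1411 0.0307] F [-1.4 -0.8  5.7] op 0.386
up t 24.77 tcp [0.5793 0.1412 0.1987] F [-0.3 -0.7 -1.8] op 0.385
```

```bash
python3 -c "
import cv2,numpy as np
cv2.imwrite('pics/w45.png',cv2.resize(np.vstack([cv2.imread('pics/w4.png'),cv2.imread('pics/w5.png')]),None,fx=.75,fy=.75))"
```

```text
(no output)
```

View pics/w45.png

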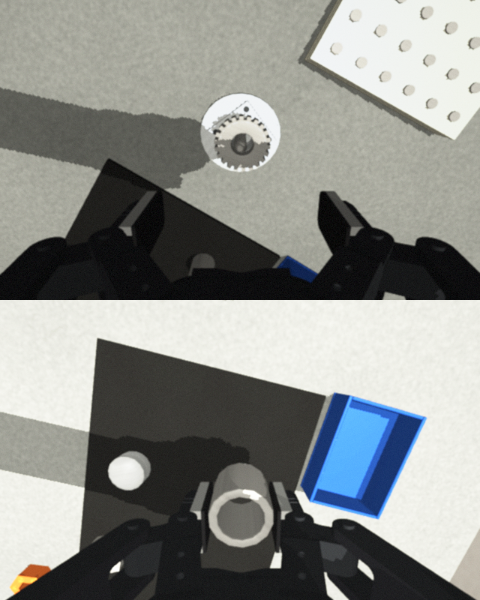

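Run:
```python
from h import *
az=np.arctan2(.3373,.5196)
go(.5196,.3373,.2,az)
ok=place(.5196,.3373,.0897,az,.13);print(ok)
if ok:
    snap('wrist','w6')
    go(.4375,-.0706,.2,-.02);snap('wrist','w7')
    pick(.4375,-.0706,.018,-.02,50)
    snap('wrist','w8')
a=[cv2.imread(f'pics/w{i}.png') for i in(6,7,8)]
cv2.imwrite('pics/w678.png',cv2.resize(np.vstack(a),None,fx=.5,fy=.5))
```

```text
pre t 26.58 tcp [0.5196 0.3375 0.1303] F [ 0.7 -1.2 -1.7] op 0.39
A hit=False t 27.08 tcp [0.5194 0.337  0.101 ] F [ 1.5  0.9 -0.5] op 0.389
seat hit=True want 0.0897 t 27.53 tcp [0.5198 0.3375 0.0896] F [-1.5  0.4  6.2] op 0.387
rel t 28.1 tcp [0.519  0.3371 0.0886] F [-0.6  1.   0.1] op 1.002
up t 28.81 tcp [0.5188 0.3372 0.199 ] F [ 0.2  0.3 -0.9] op 0.998
True
above t 30.86 tcp [ 0.4377 -0.0708  0.12  ] F [-0.2 -0.8  0.6] op 1.0
down hit=False t 31.86 tcp [ 0.4382 -0.0707  0.0187] F [0.7 0.3 0.9] op 1.001
grip t 32.31 tcp [ 0.4378 -0.0705  0.0185] F [-1.2  0.6  6.3] op 0.53
up t 33.37 tcp [ 0.4369 -0.0701  0.1991] F [-0.4  0.2 -1.9] op 0.526
```

View pics/w678.png

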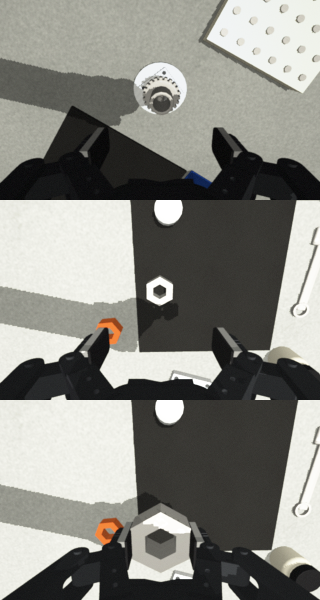

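Run:
```python
from h import *
x,y=.4937,-.3140
az=np.arctan2(y,x)
go(x,y,.2,az)
ok=place(x,y,.0275,az,.1);print(ok)
if ok:
    snap('wrist','w9')
    go(.4539,.0633,.2,np.arctan2(.0633,.4539))
    p=pick(.4539,.0633,.018,np.arctan2(.0633,.4539),50)
    snap('wrist','w10')
    a=[cv2.imread(f'pics/w{i}.png') for i in(9,10)]
    cv2.imwrite('pics/w910.png',cv2.resize(np.vstack(a),None,fx=.75,fy=.75))
```

```text
pre t 35.43 tcp [ 0.4938 -0.314   0.1002] F [-0.  -0.5 -1.3] op 0.526
A hit=False t 36.34 tcp [ 0.4939 -0.3144  0.0398] F [-0.2 -1.  -2.2] op 0.53
seat hit=True want 0.0275 t 36.78 tcp [ 0.494  -0.314   0.0276] F [-0.8  0.8  4.8] op 0.529
rel t 37.27 tcp [ 0.4934 -0.3133  0.0267] F [-0.2  0.7  0.4] op 1.001
up t 38.28 tcp [ 0.4932 -0.3132  0.1989] F [ 0.5  0.1 -0.4] op 1.002
True
above t 40.17 tcp [0.4543 0.0616 0.1202] F [ 0.9 -0.3  0.5] op 0.998
down hit=False t 41.17 tcp [0.4546 0.0634 0.0187] F [0.5 0.7 0. ] op 0.999
grip t 41.65 tcp [0.4541 0.0635 0.0186] F [-2.3  0.4  7.7] op 0.495
up t 42.71 tcp [0.4532 0.0636 0.1991] F [-0.6 -0.1 -0.6] op 0.49
```

View pics/w910.png

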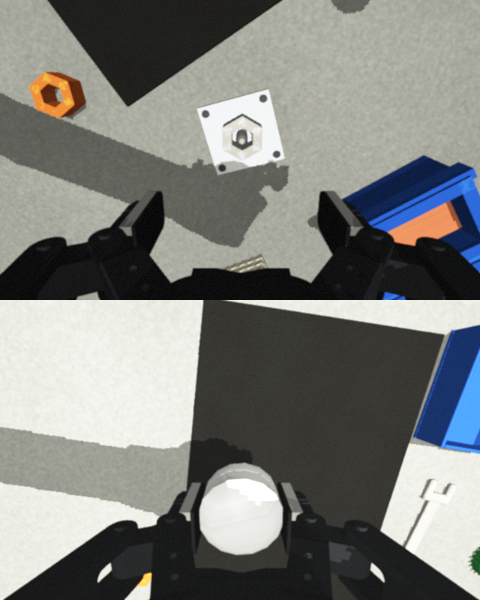

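Run:
```python
from h import *
x,y=.4937,-.3140
az=np.arctan2(y,x)
go(x,y,.2,az)
ok=place(x,y,.0516,az,.1);print(ok)
if ok:
    q=robot.sense()['joint_pos']
    go(.55,.0,.35,0);st()
    f=snap('top','t2');g=snap('scene','s2')
    a=[cv2.resize(I[v-35:v+35,u-35:u+35],None,fx=5,fy=5,interpolation=cv2.INTER_CUBIC) for I,u,v in((cv2.imread('pics/t2.png'),195,233),(cv2.imread('pics/t2.png'),449,238),(cv2.imread('pics/s2.png'),470,170),(cv2.imread('pics/s2.png'),195,165))]
    cv2.imwrite('pics/fin.png',cv2.resize(np.vstack([np.hstack(a[:2]),np.hstack(a[2:])]),(600,600)))
    W=world(f)
    for n,(u,v),zr,zn in(('sleeve',(187,232),.09,.105),('cap',(451,238),.06,.071)):
        Z=W[v-20:v+20,u-20:u+20];P=Z[Z[...,2]>zr];print(n,P.mean(0).round(4),'n',len(P),np.median(P[:,2]).round(4),'expect top',zn)
```

```text
pre t 45.21 tcp [ 0.4938 -0.314   0.1003] F [ 0.2 -0.3 -1.6] op 0.495
A hit=False t 45.82 tcp [ 0.4935 -0.3142  0.0633] F [-0.3  0.1 -1.3] op 0.493
seat hit=True want 0.0516 t 46.26 tcp [ 0.494  -0.314   0.0517] F [-0.5 -0.3  4.9] op 0.494
rel t 46.76 tcp [ 0.4934 -0.3135  0.0509] F [0.5 0.5 0.6] op 0.999
up t 47.65 tcp [ 0.4932 -0.3132  0.1989] F [-1.5  0.6 -0.4] op 1.003
True
 t 48.98 tcp [ 0.5496 -0.0013  0.3495] F [-0.9 -0.8 -0.2] op 1.003
sleeve [0.5181 0.3238 0.1405] n 131 0.1047 expect top 0.105
cap [ 0.4923 -0.3053  0.0888] n 273 0.0706 expect top 0.071
```

View pics/fin.png

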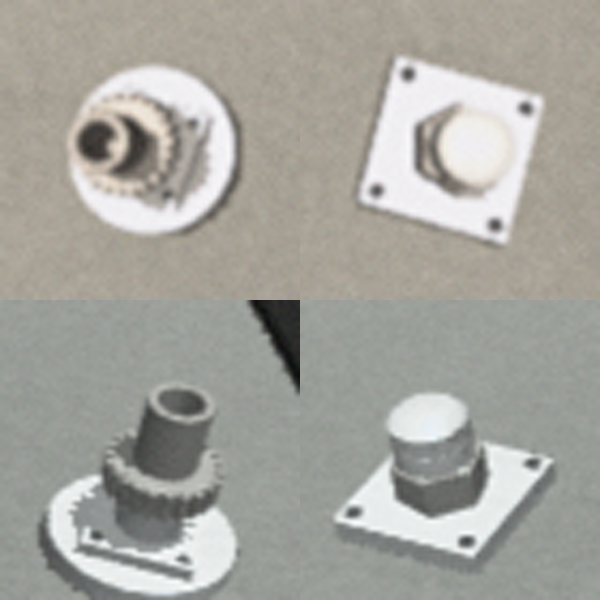

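View pics/s2.png

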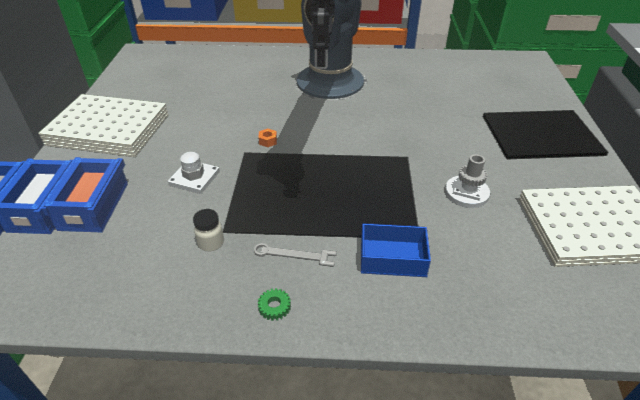

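Both stacks look upright and seated, and the bystanders haven't moved. The mean xy in that last check included stray depth pixels, so I'll recompute it with a height band and then hand in.

Run:
```python
from h import *
f=dict(np.load('t2.npz'));W=world(f)
for n,(u,v),a,b,ref in(('sleeve',(187,232),.095,.112,(.5196,.3373)),('cap',(451,238),.062,.08,(.4937,-.3146))):
    Z=W[v-25:v+25,u-25:u+25].reshape(-1,3);P=Z[(Z[:,2]>a)&(Z[:,2]<b)]
    lo,hi=np.percentile(P[:,:2],[2,98],axis=0);print(n,((lo+hi)/2).round(4),(hi-lo).round(4),'pin',ref)
robot.sleep(.5);st();robot.close_job()
```

```text
sleeve [0.5191 0.3373] [0.0309 0.0305] pin (0.5196, 0.3373)
cap [ 0.4933 -0.3125] [0.0387 0.0399] pin (0.4937, -0.3146)
 t 49.58 tcp [ 0.55 -0.    0.35] F [0.6 0.2 0.3] op 0.997
the job is handed in; nothing more can be done
```

Both pallets are loaded and the job was handed in at about 49.6 s of the 109 s allowed. The hub, gear and sleeve are on the round pallet's pin, and the nut and cap are on the square pallet's pin. I used the grey gear and nut; the green and orange look-alikes were not touched.

**Seating:** every part touched down within 0.3 mm of its expected height.

| Final check | Measured | Expected |
|---|---|---|
| Sleeve top height | 104.7 mm | 105 mm |
| Cap top height | 70.6 mm | 71 mm |
| Sleeve distance from pin | about 0.5 mm | under 10 mm |
| Cap distance from pin | about 2 mm | under 10 mm |

- **Images:** in the last pictures both stacks stand upright, the bin, wrench and jar look unmoved, and the arm is clear of everything.
- **Disagreements:** before placing, the scene camera put the square pallet's pin tip about 1.4 px (about 3 mm) from where the top camera did, well inside the limits. A first averaged position for the sleeve and cap was thrown off by stray depth readings, so I recomputed it within a height band; the distances above are from that.

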